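# Ready the pulse-welding station

### The arm

A 7-joint arm with a two-finger parallel gripper is mounted at the origin on the work surface. World frame = base frame: x ahead of the robot, y to its left, z up, the work surface at z = 0. Lengths are in mm, angles in rad, forces in N, time in s.
With the tool pointing down it reaches from about 400 to 900 mm from the base axis. Payload 5.6 kg.
Tool frame: the origin (TCP) lies on the centre line of the jaws, within the pads' length; the fingertips stand 8 mm ahead of it and the grasp point (between the pads) lies 11 mm behind it; z points along the fingers, y is the line along which they close (so a half turn about z gives the same grasp; the last joint's range is limited). The gripper opens to 92 mm and grips with 3 to 60 N. Pads are 20 mm wide; open, the fingers measure 128 mm over their backs; the gripper's body (75 mm by 189 mm) begins 69 mm behind the grasp point.
Start: joints at [-1.204, 0.468, -0.012, 1.603, 0.006, 1.071, -0.056], TCP at [259.017, 596.17, 222.592] pointing down, gripper open.
Joint ranges: [-2.53, 2.53], [-0.31, 2.02], [-1.57, 1.55], [0.28, 2.44], [-1.29, 4.43], [0.15, 1.84], [-2.92, 2.92]. Speed limits (rad/s): [2.57, 2.57, 3.14, 3.14, 3.14, 3.14, 3.14].

### API

Orientations are given as a rotation vector (axis times angle).
In Python, from plant import robot, hand, planner, vision, order, spot_in, silhouettes, get_time, get_joint_positions, get_qvel, get_effort, get_tool_pos, get_tcp_rot, get_contact_force, get_moment, get_finger_gap, get_grasp_force gives the robot as it stands. Calls block until the motion is done:
- robot.goto(position, orientation): joint-space move of the TCP to a pose.
- robot.servo_line(position, orientation=None, rate=150, guard=None): straight line of the TCP; orientation=None keeps the orientation; rate is the mean speed in mm/s. With guard (N) it stops when the force on the tool has changed by that much, and returns True; else False.
- robot.goto_joints(angles): joint-space move.
- hand.move_gripper(opening, effort=None): opening from 0.0 (shut) to 1.0 (fully open); effort is the grip in N (None keeps the last); returns when the fingers have stopped.
- robot.dwell(seconds).
- planner.inverse_kinematics(position, orientation): joint angles nearest the present ones, or None.
- vision.camera(name): name is "side" or "top"; returns the picture (480x640x3 uint8, red, green, blue); there is no depth.
- vision.camera_model(name): a dict with "camera_matrix" (3x3 intrinsics, pixels), "pose" (4x4, takes a point from camera to world coordinates). Camera axes: x right, y down, z forward; pixel columns grow to the right and rows downward; lengths in mm; the calibration is good to about 2 mm. A picture is of the moment at which its call begins. camera_model takes no time and is no camera call.
A pose or a line that the arm cannot do raises robot.MotionError and nothing moves.
- order.close_job(): hands the job in; it is judged then, once.
Trained networks look in the newest picture that a camera, given by its name, has taken for a name from the list of things; names that differ only in an ending like _2 or _b are one class to them, and where a whole thing is asked for, a point or a joint stands for the part that bears it (a point fixed in the world has none). Each returns a list of dicts, best first, with "confidence" (0 to 1); they miss things now and then, are a little off and sometimes report something else, mostly with a low value. They report only what shows in the picture. A call takes as long as a camera call. They do not tell look-alikes from the thing itself.
- spot_in(camera, thing): "extent" ([left, top, right, bottom] in pixels, round what is visible of it).
- silhouettes(camera, thing): "pixels" (480x640 bool, what is visible of it) and "extent" ([left, top, right, bottom] in pixels, round what is visible of it).
Readings, each from a call of its own:
- get_time(): time.
- get_joint_positions(): joint angles.
- get_qvel(): joint speeds.
- get_effort(): joint torques, N m.
- get_tool_pos(): TCP position.
- get_tcp_rot(): TCP orientation.
- get_contact_force(): force on the tool from outside, world axes, zero at the start.
- get_moment(): the same for the moment, N m.
- get_finger_gap(): opening from 0.0 (shut) to 1.0 (fully open).
- get_grasp_force(): force on a finger pad.
Only numpy, scipy, OpenCV 4.12 (cv2) and the standard library are available. Lean on these libraries where they do the work, as an engineer would, in place of code of your own. Each camera call takes 0.05 s, during which the arm holds its last target. There are 200 camera calls.

### The job

Two slide vices lie against the bench stop: push the blue jaw of each towards its fixed jaw as far as it will go, to find the one that sticks and the one that runs fully home. Put the vice that sticks flat in the red tray, then lay the good one, jaw still home, flat and lengthwise on the copper plate of the welding station without overhanging it. Last, fold the station's tinted screen, which has an orange grip bar, down until it stands at the same angle as the red arm beside it, and leave it there; do not move the red arm or disturb the other things on the bench.

Things in the scene. Friction and masses are not known exactly. Their poses are not given: they have to be found in the camera images.
- vice_1: Slide vice, aluminium with one blue sliding jaw, 130 (x) x 36 (y) x 55 high, ~0.4 kg. Origin: centre of underside. Base bar 24 high, 36 wide all along; on it at the +x end a fixed jaw 28 wide, inner face at x=+45, and the blue jaw. Starts flat on the bench stop, +x end 1 to 3 mm from the fence, x square to it and away from the robot. The two look alike; exactly one sticks: pushing tells which.
- vice_2: Slide vice, aluminium with one blue sliding jaw, 130 (x) x 36 (y) x 55 high, ~0.4 kg. Origin: centre of underside. Base bar 24 high, 36 wide all along; on it at the +x end a fixed jaw 28 wide, inner face at x=+45, and the blue jaw. Starts flat on the bench stop, +x end 1 to 3 mm from the fence, x square to it and away from the robot. The two look alike; exactly one sticks: pushing tells which.
- jaw_1 (a joint): Travel (m) of vice_1's blue jaw along the vice's +x, towards the fixed jaw. 0 is fully back; a good jaw runs freely (about 2 N) to its full stroke of 0.050, 1 mm short of the fixed jaw. A jaw that sticks stops dead before 0.020 and no reasonable push moves it on. Starts between 0 and 0.006 and stays where it is left.
- jaw_2 (a joint): Travel (m) of vice_2's blue jaw along the vice's +x, towards the fixed jaw. 0 is fully back; a good jaw runs freely (about 2 N) to its full stroke of 0.050, 1 mm short of the fixed jaw. A jaw that sticks stops dead before 0.020 and no reasonable push moves it on. Starts between 0 and 0.006 and stays where it is left.
- jaw_1_back (a point): Middle of the back face of the blue jaw (the face to push, looking along the vice's -x). The jaw is a block 20 long, 28 wide, 31 high on the vice's base bar; this point is 16 above the bar's top, 40 above the vice's underside. Behind it 39 mm of the bar's top is bare when the jaw is fully back. Axes as the vice's.
- jaw_2_back (a point): Middle of the back face of the blue jaw (the face to push, looking along the vice's -x). The jaw is a block 20 long, 28 wide, 31 high on the vice's base bar; this point is 16 above the bar's top, 40 above the vice's underside. Behind it 39 mm of the bar's top is bare when the jaw is fully back. Axes as the vice's.
- stop: Bench stop, fixed: dark steel base plate 170 (x) x 230 (y) x 6 thick with a fence 14 thick, 56 high along its far (+x) edge, near face at x=+70. Origin: centre of underside. The vices lie on the plate side by side, at y=-55 and +55, against the fence, which takes the push. It may stand left or right of the station, the red tray on the other side.
- tray: Red open reject tray, fixed: 190 (x) x 130 (y) x 30 high, walls and floor 4 thick. Origin: centre of the underside.
- plate (a point): Centre of the top face of the copper earth plate, 160 long (x) x 80 wide (y), on the fixed grey welding station; the top lies 18 above the bench and 6 above the station's grey base, which is 250 x 210. x points to the screen's hinge, z up.
- shield (a joint): Angle (rad) of the tinted screen about its level hinge: 0 would be level, reaching from the hinge back over the copper plate along the station's -x; pi/2 is straight up; larger leans away. Starts at 1.6 to 1.9. The hinge is stiff (0.5 N m friction, about 3 to 4 N at the bar) and the screen stays where it is left.
- shield_hinge (a point): Middle of the screen's hinge line, which lies along the station's y, 80 above the bench and 108 beyond the plate's centre. Its axes turn with the screen: -x points from the hinge to the bar.
- shield_bar (a point): Middle of the orange round bar (12 diameter, 116 long, parallel to the hinge) along the screen's free edge, 175 from the hinge. The green screen with black frame is 158 wide, 8 thick, and ends 139 from the hinge, leaving a clear gap of 30 behind the bar between two arms at y=-55 and +55. The bar can turn in a pinch. -x points away from the hinge.
- gauge (a joint): Angle (rad) of the red arm, measured just as shield, about the same hinge line; the angle to which the screen must be folded, between 0.8 and 1.2. The arm is locked and not to be moved.
- gauge_tip (a point): Free end of the red arm, a flat red bar 126 long, 12 x 5 in section, turning on the hinge line 102 to the station's +y side of the middle, 20 outside the screen's edge and 5 outside its hinge post. Axes turn with the arm: -x points from the hinge to the tip.
- pliers_blue: Blue-handled pliers, about 140 x 60 x 14 high, a loose bystander on the far side of the bench. Origin: near the pivot, underside.
- pliers_yellow: Yellow-handled pliers, as the blue ones; bystander.
- dropper: Amber dropper bottle, 28 diameter, 75 high, loose bystander beyond the station. Origin: centre of the underside.
- white_bottle: White plastic bottle, 44 diameter, 130 high, loose bystander beyond the station. Origin: centre of the underside.
- jar: Green glass jar with white lid, 66 diameter, 75 high, loose bystander. Origin: centre of the underside.
- steel_dish: Small steel dish, 80 diameter, 30 high, loose bystander. Origin: centre of the underside.
There are look-alikes about, which are no part of the job. What is shaped like the vice_1 but green is not meant.

How it is judged:
By the outcome, as a careful person would: the job done as asked, in the order asked, and still so for the second after the job is handed in, with the robot touching nothing.
It also fails if it takes over 72 s, if anything falls off the work surface, if the arm or the gripper's body presses on something with over 40 N, if the wrist force passes 120 N, or if a joint passes its speed limit or range.

## Working session

There is one attempt and no reset: what is moved stays moved. The work goes in short steps, each a Python script; the robot and the scene stay as the last script left them, time stands still between calls to the robot, and variables do not carry over. Pictures are saved under pics/ and viewed, at most 10 in all, crops included, and the job is handed in when it is done.

```bash
ls; mkdir -p pics; python3 - <<'E'
from plant import *
import cv2, numpy as np
np.set_printoptions(precision=4,suppress=True)
for c in("top","side"):
    im=vision.camera(c); cv2.imwrite(f"pics/{c}0.png",cv2.cvtColor(im,cv2.COLOR_RGB2BGR))
    m=vision.camera_model(c); print(c,m["camera_matrix"],m["pose"])
    for t in("vice_1","jaw_1","stop","tray","shield","gauge","shield_bar","jar","steel_dish","pliers_blue","pliers_yellow","dropper","white_bottle"):
        try: print(t,[(round(d["confidence"],2),[round(float(x)) for x in d["extent"]]) for d in spot_in(c,t)])
        except Exception as e: print(t,e)
print(get_time(),get_tcp_rot())
E
```

```text
pics
top [[511.1629   0.     323.8592]
 [  0.     511.1629 238.0677]
 [  0.       0.       1.    ]] [[   0.0166   -0.9989    0.0442  477.6807]
 [  -0.9998   -0.0162    0.0084   -8.7365]
 [  -0.0077   -0.0443   -0.999  1039.0339]
 [   0.        0.        0.        1.    ]]
vice_1 [(0.87, [129, 236, 158, 306]), (0.81, [142, 348, 210, 393]), (0.61, [281, 190, 380, 223])]
jaw_1 [(0.69, [190, 268, 208, 279]), (0.49, [152, 364, 170, 386]), (0.45, [130, 271, 148, 280])]
stop [(0.78, [108, 226, 234, 320])]
tray [(0.65, [427, 188, 504, 283])]
shield [(0.67, [280, 190, 379, 222])]
gauge [(0.57, [190, 269, 209, 282]), (0.52, [262, 207, 274, 254])]
shield_bar [(0.86, [285, 187, 381, 222]), (0.46, [262, 208, 275, 256]), (0.39, [412, 125, 441, 158])]
jar [(0.79, [280, 97, 311, 137]), (0.51, [445, 110, 499, 165])]
steel_dish [(0.55, [352, 92, 395, 132]), (0.47, [280, 186, 380, 224])]
pliers_blue [(0.7, [354, 92, 397, 133]), (0.6, [156, 94, 198, 158])]
pliers_yellow [(0.72, [447, 106, 499, 164]), (0.41, [411, 130, 441, 154])]
dropper []
white_bottle [(0.63, [411, 131, 440, 157])]
side [[527.2306   0
[... 475 characters left out ...]
.46, [229, 182, 244, 200])]
stop [(0.71, [177, 135, 290, 230]), (0.62, [224, 142, 375, 331])]
tray [(0.59, [343, 306, 472, 425])]
shield [(0.7, [323, 142, 373, 255]), (0.44, [216, 166, 271, 213])]
gauge [(0.6, [427, 219, 464, 252]), (0.58, [304, 132, 360, 148]), (0.5, [282, 174, 322, 200])]
shield_bar [(0.7, [321, 145, 376, 255])]
jar [(0.79, [384, 171, 413, 210]), (0.48, [323, 146, 374, 256])]
steel_dish [(0.86, [423, 216, 465, 250])]
pliers_blue [(0.57, [304, 131, 359, 148]), (0.38, [280, 174, 323, 200])]
pliers_yellow [(0.78, [484, 289, 520, 353])]
dropper [(0.71, [281, 173, 321, 201]), (0.46, [352, 156, 365, 186])]
white_bottle [(0.67, [439, 243, 466, 293])]
1.4 [ 0.6394  3.0758 -0.    ]
```

View pics/top0.png

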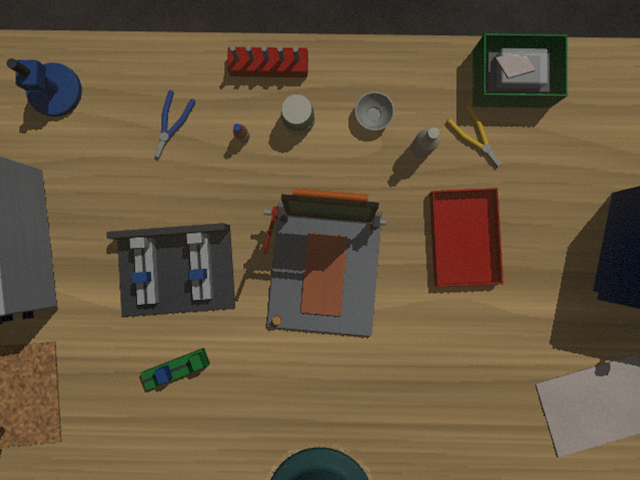

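View pics/side0.png

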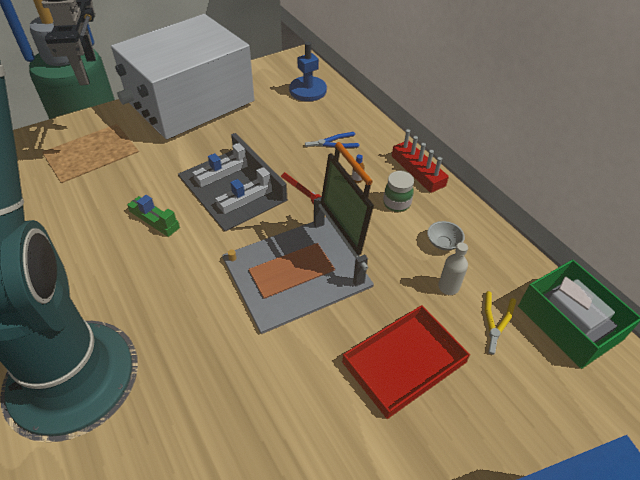

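```bash
python3 - <<'E'
import cv2, numpy as np
t=cv2.imread("pics/top0.png"); s=cv2.imread("pics/side0.png")
r=lambda im,x0,x1,y0,y1,w,h: cv2.resize(im[y0:y1,x0:x1],(w,h),interpolation=cv2.INTER_CUBIC)
a=np.vstack([r(t,102,242,218,323,400,300),r(s,172,302,130,227,400,300)])
b=np.vstack([r(t,250,390,183,288,400,300),r(s,260,400,130,235,400,300)])
cv2.imwrite("pics/m.png",np.hstack([a,b]))
for n,im,(x,y) in [("copper",t,(325,275)),("tray",t,(465,240)),("arm",t,(268,235)),("arm",s,(300,187)),("vice",t,(146,292)),("vice",t,(200,250)),("plate",t,(170,290)),("jaw",t,(197,273)),("bar",s,(352,158)),("vice",s,(215,170)),("bar",t,(330,195))]:
    print(n,(x,y),cv2.cvtColor(im,cv2.COLOR_BGR2HSV)[y,x],im[y,x])
E
```

```text
copper (325, 275) [ 11 149 118] [ 49  74 118]
tray (465, 240) [  4 213 120] [ 20  33 120]
arm (268, 235) [  4 198 102] [ 23  33 102]
arm (300, 187) [  5 180  92] [27 37 92]
vice (146, 292) [170  13  57] [55 54 57]
vice (200, 250) [  0   2 108] [107 107 108]
plate (170, 290) [30 10 52] [50 52 52]
jaw (197, 273) [108 155  97] [97 61 38]
bar (352, 158) [ 14 221 190] [ 25 102 190]
vice (215, 170) [109 114  94] [94 67 52]
bar (330, 195) [ 12 198 135] [ 30  72 135]
```

View pics/m.png

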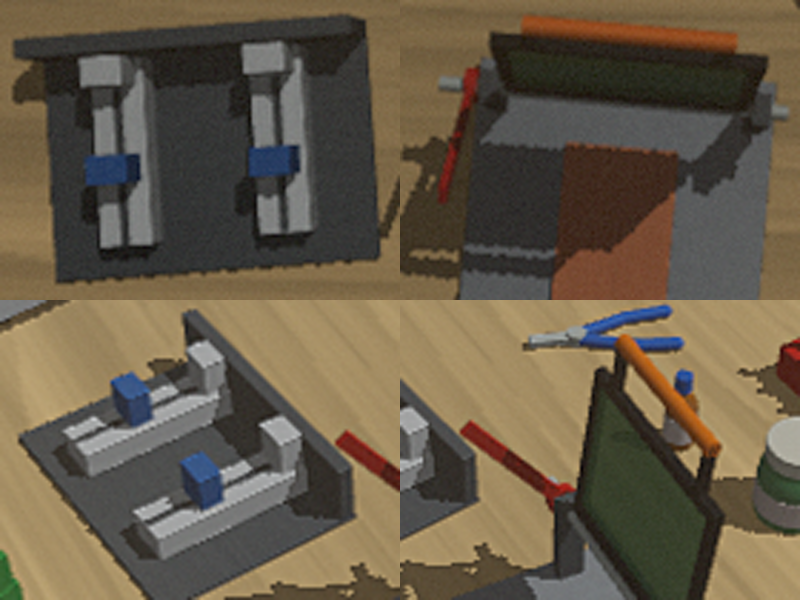

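```bash
cat > fit.py <<'E'
import cv2, numpy as np
from scipy.optimize import minimize
from scipy.spatial.transform import Rotation as R
def box(x0,x1,y0,y1,z0,z1): return np.array([[x,y,z] for x in(x0,x1) for y in(y0,y1) for z in(z0,z1)],float)
def place(p,x,y,yaw,z=0): return R.from_euler('z',yaw).apply(p)+[x,y,z]
def proj(m,P):
    T=np.linalg.inv(m["pose"]); c=P@T[:3,:3].T+T[:3,3]; u=c@np.array(m["camera_matrix"]).T
    return u[:,:2]/u[:,2:]
K=4
def render(m,boxes,win):
    x0,y0,x1,y1=win; im=np.zeros(((y1-y0)*K,(x1-x0)*K),np.uint8)
    for b in boxes:
        h=cv2.convexHull(((proj(m,b)-[x0-.5,y0-.5])*K*16).astype(np.int32)); cv2.fillConvexPoly(im,h,1,shift=4)
    return cv2.resize(im.astype(np.float32),(x1-x0,y1-y0),interpolation=cv2.INTER_AREA)
def cost(views,boxes):
    c=0
    for m,mask,win in views:
        r=render(m,boxes,win); k=mask[win[1]:win[3],win[0]:win[2]].astype(np.float32)
        c+=1-np.minimum(r,k).sum()/max(np.maximum(r,k).sum(),1e-6)
    return c
def fit(views,model,p0,step):
    p0=np.array(p0,float); S=np.vstack([p0]+[p0+np.eye(len(p0))[i]*step[i] for i in range(len(p0))])
    f=lambda p:cost(views,model(p))
    for _ in range(2):
        r=minimize(f,S[0],method='Nelder-Mead',options=dict(initial_simplex=S,xatol=1e-3,fatol=1e-5,maxiter=500)); S=S-S[0]+r.x
    return r.x,r.fun
def clean(m):
    n,l,s,_=cv2.connectedComponentsWithStats(m.astype(np.uint8)); return l==1+np.argmax(s[1:,4]) if n>1 else m
def hsv(im): return [c.astype(int) for c in cv2.split(cv2.cvtColor(im,cv2.COLOR_RGB2HSV))]
E
cat > a.py <<'E'
from fit import *
from plant import vision
np.set_printoptions(precision=4,suppress=True)
M={c:vision.camera_model(c) for c in("top","side")}
I={c:cv2.cvtColor(cv2.imread(f"pics/{c}0.png"),cv2.COLOR_BGR2RGB) for c in M}
H={c:hsv(I[c]) for c in M}
def win(mask,w):
    o=np.zeros_like(mask); o[w[1]:w[3],w[0]:w[2]]=mask[w[1]:w[3],w[0]:w[2]]; return o
def V(c,f,w): return (M[c],clean(win(f(*H[c]),w)),w)
red=lambda h,s,v:((h<8)|(h>172))&(s>150)&(v>40)
cop=lambda h,s,v:(h>5)&(h<16)&(s>125)&(v>30)
blue=lambda h,s,v:(h>100)&(h<125)&(s>90)
gray=lambda h,s,v:(s<70)|((h>95)&(h<130))
base=lambda p:[place(box(-80,80,-40,40,17,18),*p)]
def show(n,r): print(n,r[0],round(r[1],3))
# tray
for vs in (["top"],["side"],["top","side"]):
    w={"top":(415,175,520,300),"side":(330,295,485,435)}
    show("tray",fit([V(c,red,w[c]) for c in vs],lambda p:[place(box(-95,95,-65,65,0,30),*p)],[480,-290,0],[20,20,.1]))
    w={"top":(285,230,360,325),"side":(235,235,345,305)}
    show("plate",fit([V(c,cop,w[c]) for c in vs],base,[410,-10,0],[20,20,.1]))
    w={"top":(100,215,242,325),"side":(170,128,292,235)}
    stop=lambda p:[place(b,*p) for b in (box(-85,85,-115,115,0,6),box(70,84,-115,115,6,56))]
    vic=lambda p:stop(p)+[place(b,*p) for y in(-55,55) for b in(box(-62,68,y-18,y+18,6,30),box(48,68,y-14,y+14,30,61),box(-20,0,y-14,y+14,30,61))]
    show("stop",fit([V(c,gray,w[c]) for c in vs],vic,[415,290,0],[20,20,.1]))
for c in M:
  f={"top":[(255,200,282,260)],"side":[(275,168,330,205)]}[c]
  print(c,"arm px",V(c,red,f[0])[1].sum())
E
python3 a.py
```

```text
tray [ 529.677  -282.8218    0.0608] 0.137
plate [451.3455  -0.6196  -0.077 ] 0.085
stop [454.1108 299.4679   0.0882] 0.049
tray [ 531.238  -280.5796    0.064 ] 0.045
plate [451.0688  -0.1457  -0.0652] 0.058
stop [454.3796 302.4651   0.0867] 0.03
tray [ 529.8233 -281.6222    0.0628] 0.192
plate [451.5162  -0.3141  -0.0675] 0.145
stop [454.1068 301.0652   0.0844] 0.087
top arm px 77
side arm px 234
```

```bash
cat > b.py <<'E'
exec(open("a.py").read().split("# tray")[0])
P=(451.3,-.4,-.067); S=(454.2,300.8,.0865)
orange=lambda h,s,v:(h>8)&(h<20)&(s>185)&(v>60)
def turn(b,a,p=P): return place(R.from_euler('y',a).apply(b)+[108,0,80],*p)
W={"arm":{"top":(255,200,282,260),"side":(275,168,326,205)},"bar":{"top":(280,183,385,205),"side":(325,138,380,195)},
 "j1":{"top":(180,260,215,290),"side":(225,175,250,205)},"j2":{"top":(125,260,158,290),"side":(200,150,228,175)}}
if __name__=="__main__":
  for vs in (["top"],["side"],["top","side"]):
    print(vs)
    v=[V(c,red,W["arm"][c]) for c in vs]
    for d in ((6,2.5),(2.5,6)):
        show("arm",fit(v,lambda p:[turn(box(-126,0,102-d[1],102+d[1],-d[0],d[0]),p[0])],[1.],[.1]))
        show("arm+off",fit(v,lambda p:[turn(box(-126,0,102-d[1],102+d[1],-d[0],d[0]),p[0],(P[0]+p[1],P[1]+p[2],P[2]))],[1.,0,0],[.1,3,3]))
    v=[V(c,orange,W["bar"][c]) for c in vs]
    bar=lambda a,p=P:[turn(np.vstack([[-175+6*np.cos(t),y,6*np.sin(t)] for t in np.arange(0,6.28,.5) for y in(-58,58)]),a,p)]
    show("bar",fit(v,lambda p:bar(p[0]),[1.7],[.1]))
    show("bar+off",fit(v,lambda p:bar(p[0],(P[0]+p[1],P[1]+p[2],P[2])),[1.7,0,0],[.1,3,3]))
    for j,y in(("j1",-55),("j2",55)):
        v=[V(c,blue,W[j][c]) for c in vs]
        show(j,fit(v,lambda p:[place(box(p[0],p[0]+20,y+p[1]-14,y+p[1]+14,30,61),*S)],[-10,0],[10,3]))
E
python3 b.py
```

```text
['top']
arm [0.9379] 0.61
arm+off [ 0.9978 -3.6284 -0.4891] 0.597
arm [0.9266] 0.76
arm+off [  1.2999 -41.1571   4.8078] 0.589
bar [1.6898] 0.33
bar+off [ 1.6819  1.2082 -1.1368] 0.327
j1 [-20.7147  -0.6261] 0.129
j2 [-19.0589   0.2435] 0.137
['side']
arm [0.9511] 0.281
arm+off [0.9422 0.7742 2.5855] 0.274
arm [0.9499] 0.385
arm+off [0.9115 2.5377 5.6304] 0.348
bar [1.6966] 0.248
bar+off [1.6951 0.1638 1.8788] 0.238
j1 [-21.0156   1.6055] 0.342
j2 [-17.1219   3.5787] 0.334
['top', 'side']
arm [0.9512] 0.898
arm+off [ 0.9464  0.451  -0.4252] 0.889
arm [0.9499] 1.154
arm+off [0.9126 3.2009 0.818 ] 1.121
bar [1.6937] 0.584
bar+off [ 1.6782  2.5971 -0.586 ] 0.576
j1 [-20.7346  -0.0657] 0.489
j2 [-18.9974   0.2304] 0.478
```

```bash
cat > h.py <<'E'
from plant import *
import numpy as np
from scipy.spatial.transform import Rotation as R
np.set_printoptions(precision=3,suppress=True)
STOP=(454.2,300.8,.0865); PL=(451.3,-.4,-.067); TR=(530.3,-281.4,.063)
def down(yaw): return (R.from_euler('z',yaw)*R.from_euler('x',np.pi)).as_rotvec()
def at(f,x,y,z): return R.from_euler('z',f[2]).apply([x,y,0])+[f[0],f[1],z]
def stat(n): print(n,"t",round(get_time(),1),np.array(get_tool_pos()),"F",np.array(get_contact_force()),"gap",round(get_finger_gap(),3),"g",round(get_grasp_force(),1))
E
python3 - <<'E'
from h import *
for n,f,p,dy in [("push1",STOP,(-39,-55,44),0),("p1up",STOP,(-39,-55,160),0),("push2",STOP,(20,55,44),0),("grasp2",STOP,(0,55,17),0),("up2",STOP,(0,55,250),0),("via",(430,0,0),(0,0,330),0),("tray",TR,(0,0,15),0),("trayup",TR,(0,0,250),0),("plate",PL,(-20,-8,29),0),("plateup",PL,(-20,-8,250),0),("bar0",PL,(108+21,0,254),np.pi/2),("bar0u",PL,(108+21,0,340),np.pi/2),("bar1",PL,(108-102,0,211),np.pi/2)]:
    for k in(0,np.pi):
        q=planner.inverse_kinematics(at(f,*p),down(f[2]+dy+k)); print(n,round(k,1),None if q is None else np.array(q))
E
```

```text
push1 0 [-1.008  0.515  0.509  2.146 -0.451  0.584 -1.657]
push1 3.1 [-0.586  0.475 -0.008  2.119  0.007  0.548  1.058]
p1up 0 [-1.105  0.299  0.604  2.086 -0.231  0.82  -1.846]
p1up 3.1 [-0.619  0.274  0.03   2.057 -0.011  0.811  1.075]
push2 0 [-1.1    0.652  0.522  1.895 -0.477  0.72  -1.785]
push2 3.1 [-0.675  0.603 -0.043  1.865  0.039  0.675  0.917]
grasp2 0 [-1.103  0.673  0.491  1.94  -0.506  0.652 -1.776]
grasp2 3.1 [-0.692  0.626 -0.046  1.912  0.048  0.604  0.889]
up2 0 [-1.205  0.337  0.6    1.799 -0.214  1.071 -2.012]
up2 3.1 [-0.711  0.312 -0.021  1.766  0.007  1.063  0.923]
via 0 [-0.806 -0.077  0.705  2.005  0.054  1.196 -1.693]
via 3.1 [-0.572 -0.053  0.482  1.995  0.026  1.194  1.471]
tray 0 [-0.162  0.83   0.83   1.887 -0.842  0.819 -0.381]
tray 3.1 [ 0.234  0.671  0.263  1.861 -0.272  0.645  2.295]
trayup 0 [-0.269  0.482  0.959  1.747 -0.431  1.141 -0.687]
trayup 3.1 [-0.238  0.464  0.908  1.745 -0.4    1.131  2.428]
plate 0 [-0.594  0.516  0.641  2.279 -0.631  0.524 -1.092]
plate 3.1 [-0.187  0.445  0.147  2.255 -0.145  0.451  1.58 ]
plateup 0 [-0.79   0.033  0.762  2.116 -0.027  1.002 -1.652]
plateup 3.1 [-0.515  0.041  0.473  2.103 -0.022  1.002  1.473]
bar0 0 [-0.52   0.347  0.607  1.778 -0.221  1.085  0.095]
bar0 3.1 [ 0.835  0.715 -1.318  1.693  0.716  1.313  2.451]
bar0u 0 [-0.548  0.271  0.631  1.669 -0.167  1.256  0.05 ]
bar0u 3.1 [ 0.842  0.596 -1.312  1.583  0.581  1.416  2.555]
bar1 0 [-0.609  0.156  0.598  2.099 -0.111  0.916 -0.016]
bar1 3.1 [ 0.984  0.477 -1.293  2.014  0.533  1.053  2.515]
```

```bash
python3 - <<'E'
from h import *
o=down(STOP[2]+np.pi)
hand.move_gripper(0.0,20)
for n,y in(("2",55),("1",-55)):
    robot.goto(at(STOP,-42,y,120),o)
    robot.servo_line(at(STOP,-42,y,45),rate=150,guard=8); stat("down")
    hit=robot.servo_line(at(STOP,28,y,45),rate=60,guard=14); stat(f"push {n} {hit}")
    p=R.from_euler('z',-STOP[2]).apply(np.array(get_tool_pos())-[STOP[0],STOP[1],0]); print("stop frame",p)
    robot.servo_line(at(STOP,p[0]-8,y,45),rate=100); 
    robot.servo_line(at(STOP,p[0]-8,y,130),rate=250)
import cv2
for c in("top","side"): cv2.imwrite(f"pics/{c}1.png",cv2.cvtColor(vision.camera(c),cv2.COLOR_RGB2BGR))
print(get_time())
E
```

```text
down t 4.6 [407.658 352.831  45.389] F [ 0.362 -0.285  0.211] gap 0.005 g 0.0
push 2 True t 5.5 [468.412 356.991  44.301] F [ 0.036 -0.017 -0.66 ] gap 0.003 g 0.0
stop frame [19.013 54.753 44.301]
down t 7.5 [417.422 243.14   45.073] F [-0.085 -0.579 -0.035] gap 0.005 g 0.0
push 1 True t 8.1 [446.599 244.854  44.539] F [-2.508  0.639  1.86 ] gap 0.005 g 1.0
stop frame [-12.406 -55.08   44.539]
8.9667
```

```bash
python3 - <<'E'
src=open("b.py").read().split("if __name__")[0]; exec(src)
I={c:cv2.cvtColor(cv2.imread(f"pics/{c}1.png"),cv2.COLOR_BGR2RGB) for c in M}
for c in M: H[c]=hsv(I[c])
for j,y,w in(("j1",-55,{"top":(180,225,215,290),"side":(220,160,275,205)}),("j2",55,{"top":(125,225,158,290),"side":(200,140,250,175)})):
  for vs in(["top"],["side"]):
    v=[V(c,blue,w[c]) for c in vs]
    show(j,fit(v,lambda p:[place(box(p[0],p[0]+20,y+p[1]-14,y+p[1]+14,30,61),*S)],[0,0],[10,3]))
cv2.imwrite("pics/m2.png",np.hstack([cv2.resize(cv2.imread("pics/top1.png")[215:325,100:245],(400,303)),cv2.resize(cv2.imread("pics/side1.png")[130:230,170:302],(400,303))]))
E
```

```text
j1 [-1.4823 -0.8167] 0.648
j1 [-1.391   3.5096] 0.333
j2 [30.0475 -4.8436] 0.458
j2 [0. 0.] 1.0
```

View pics/m2.png

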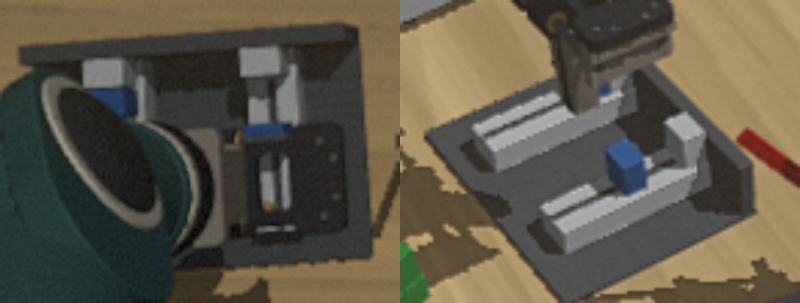

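```bash
python3 - <<'E'
from h import *
o=down(STOP[2]+np.pi)
hand.move_gripper(0.7,50)
robot.goto(at(STOP,0,-55,100),o)
print(robot.servo_line(at(STOP,0,-55,17),rate=120,guard=10)); stat("down")
hand.move_gripper(0.2,50); stat("grip")
robot.servo_line(at(STOP,0,-55,40),rate=80); robot.servo_line(at(STOP,-10,-55,330),rate=300); stat("up")
robot.goto([430,0,330],down(np.pi))
ot=down(TR[2]+np.pi)
robot.goto(at(TR,-5,0,200),ot); stat("over tray")
robot.servo_line(at(TR,-5,0,45),ot,rate=200)
print(robot.servo_line(at(TR,-5,0,13),ot,rate=40,guard=6)); stat("low")
hand.move_gripper(0.6); robot.servo_line(at(TR,-5,0,200),rate=300); stat("rel")
E
```

```text
False
down t 11.1 [459.405 246.334  17.684] F [-0.327 -0.308 -0.348] gap 0.702 g 0.0
grip t 11.6 [459.074 245.569  17.32 ] F [-0.748 -1.691  5.008] gap 0.385 g 50.0
up t 13.2 [448.127 244.594 328.221] F [ 0.442 -0.458 -3.883] gap 0.388 g 50.0
over tray t 15.4 [ 526.313 -279.688  200.142] F [ 1.021  0.416 -2.783] gap 0.387 g 50.0
True
low t 17.0 [ 524.837 -281.436   15.296] F [-0.636  1.162  5.483] gap 0.389 g 50.0
rel t 18.3 [ 524.525 -280.943  198.639] F [0.077 0.669 0.666] gap 0.601 g 0.0
```

```bash
python3 - <<'E'
from h import *
import cv2
cv2.imwrite("pics/top2.png",cv2.cvtColor(vision.camera("top"),cv2.COLOR_RGB2BGR))
o=down(STOP[2]+np.pi); X=-8
robot.servo_line(at(TR,-5,0,330),rate=300)
robot.goto([430,0,330],down(np.pi))
robot.goto(at(STOP,X,55,150),o); hand.move_gripper(0.65,55)
print(robot.servo_line(at(STOP,X,55,17),rate=130,guard=10)); stat("down")
hand.move_gripper(0.2,55); stat("grip")
robot.servo_line(at(STOP,X,55,40),rate=80); robot.servo_line(at(STOP,X-10,55,330),rate=300); stat("up")
op=down(PL[2]+np.pi)
robot.goto(at(PL,-17,-8,330),op); stat("over")
robot.servo_line(at(PL,-17,-8,60),op,rate=200)
print(robot.servo_line(at(PL,-17,-8,27),op,rate=40,guard=6)); stat("low")
hand.move_gripper(0.6); robot.servo_line(at(PL,-17,-8,330),rate=250); stat("rel")
robot.goto([330,300,330],down(np.pi))
for c in("top","side"): cv2.imwrite(f"pics/{c}3.png",cv2.cvtColor(vision.camera(c),cv2.COLOR_RGB2BGR))
a=cv2.imread("pics/top3.png")[180:345,245:520]; b=cv2.imread("pics/side3.png")[120:435,215:485]
cv2.imwrite("pics/m3.png",np.hstack([cv2.resize(a,(450,270)),np.zeros((270,1,3),np.uint8),cv2.resize(b,(231,270))]) if 0 else np.vstack([cv2.resize(a,(500,300)),cv2.resize(b[:225],(500,300),interpolation=cv2.INTER_CUBIC)]))
E
```

```text
False
down t 23.0 [442.018 355.333  17.743] F [0.867 0.4   0.299] gap 0.65 g 0.0
grip t 23.5 [441.586 354.326  17.403] F [-1.117 -2.709  5.911] gap 0.385 g 55.0
up t 25.0 [430.798 353.296 328.108] F [ 0.379  0.016 -4.159] gap 0.387 g 55.0
over t 26.4 [434.19   -5.822 329.966] F [ 0.43  0.18 -4.16] gap 0.384 g 55.0
True
low t 28.6 [433.373  -7.285  29.313] F [-0.967  0.381  6.731] gap 0.386 g 55.0
rel t 30.4 [433.079  -7.284 328.875] F [0.517 0.13  1.227] gap 0.602 g 0.0
```

View pics/m3.png

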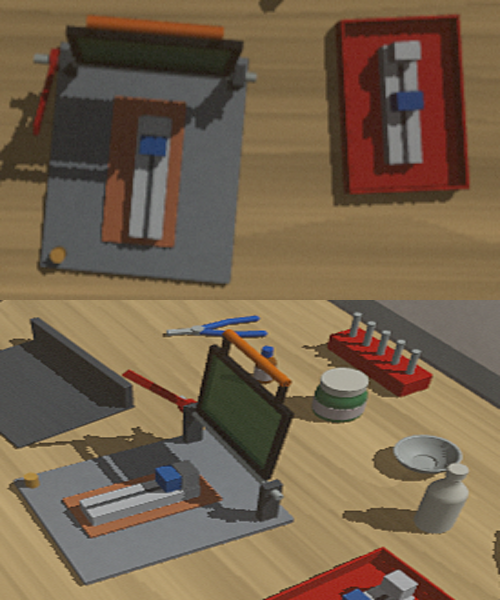

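```bash
cat > fold.py <<'E'
from h import *
import cv2
ob=down(PL[2]+np.pi/2)
def tcp(a,dz=0): return at(PL,108-175*np.cos(a),0,80+175*np.sin(a)-11+dz)
def fold(a0,a1,n=9,up=90):
    hand.move_gripper(0.45,15)
    robot.goto(tcp(a0,up),ob)
    print(robot.servo_line(tcp(a0),ob,rate=120,guard=10)); stat("down")
    hand.move_gripper(0.0,15); stat("grip")
    for a in np.linspace(a0,a1,n+1)[1:]: robot.servo_line(tcp(a),ob,rate=80)
    robot.dwell(.2); stat("end")
    p=R.from_euler('z',-PL[2]).apply(np.array(get_tool_pos())-[PL[0],PL[1],0]); print("angle from x",np.arccos((108-p[0])/175))
    hand.move_gripper(0.4); robot.servo_line(tcp(a1,up),ob,rate=200)
def pics(k):
    robot.goto([330,300,330],down(np.pi))
    for c in("top","side"): cv2.imwrite(f"pics/{c}{k}.png",cv2.cvtColor(vision.camera(c),cv2.COLOR_RGB2BGR))
    print(get_time())
E
python3 - <<'E'
from fold import *
fold(1.69,0.95); pics(4)
a=cv2.imread("pics/top4.png")[180:345,245:410]; b=cv2.imread("pics/side4.png")[130:270,260:400]
cv2.imwrite("pics/m4.png",np.hstack([cv2.resize(x,(400,400),interpolation=cv2.INTER_CUBIC) for x in(a,b)]))
E
```

```text
False
down t 34.5 [580.338  -8.968 243.518] F [0.509 0.112 0.258] gap 0.448 g 0.0
grip t 35.1 [579.99   -9.023 243.032] F [0.038 0.327 2.113] gap 0.123 g 15.0
end t 38.3 [456.84   -0.745 210.819] F [ 0.966  3.24  -5.272] gap 0.123 g 15.0
angle from x 0.9453917289376993
40.7917
```

View pics/m4.png

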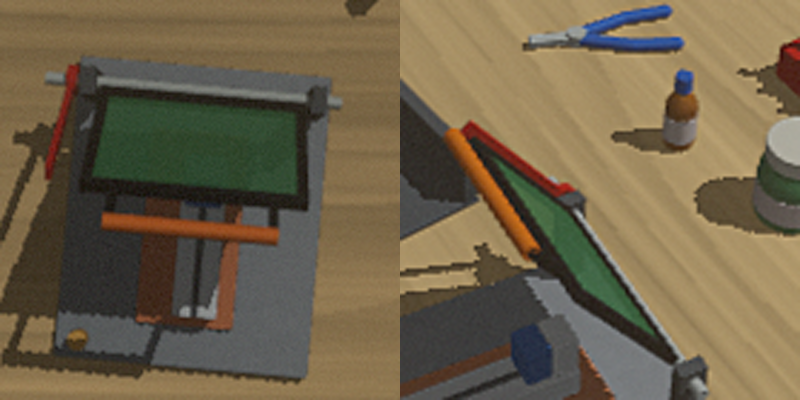

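```bash
cat > c.py <<'E'
import sys
src=open("b.py").read().split("if __name__")[0]; exec(src)
def load(k):
    for c in M: H[c]=hsv(cv2.cvtColor(cv2.imread(f"pics/{c}{k}.png"),cv2.COLOR_BGR2RGB))
rl=lambda h,s,v:((h<7)|(h>170))&(s>140)&(v>25)
ol=lambda h,s,v:(h>8)&(h<20)&(s>180)&(v>75)
hub={"top":(255,200,281,258),"side":(275,168,322,202)}
bar=lambda a,p=P:[turn(np.vstack([[-175+6*np.cos(t),y,6*np.sin(t)] for t in np.arange(0,6.28,.3) for y in(-58,58)]),a,p)]
arm=lambda a,p=P:[turn(box(-126,0,99.5,104.5,-6,6),a,p)]
for k in sys.argv[1:]:
    load(k); print(k)
    for vs in(["top"],["side"],["top","side"]):
        wa=hub
        v=[V(c,rl,wa[c]) for c in vs]; print(vs,[int(x[1].sum()) for x in v],[int(render(x[0],arm(.95),x[2]).sum()) for x in v])
        show("arm",fit(v,lambda p:arm(p[0]),[.95],[.1]))
        if k!="3":
            wb={"top":(280,262,370,288),"side":(270,170,312,225)}
            v=[V(c,ol,wb[c]) for c in vs]; print([int(x[1].sum()) for x in v],[int(render(x[0],bar(.95),x[2]).sum()) for x in v])
            show("bar",fit(v,lambda p:bar(p[0]),[.95],[.1]))
            show("bar+off",fit(v,lambda p:bar(p[0],(P[0]+p[1],P[1]+p[2],P[2])),[.95,0,0],[.1,3,3]))
E
python3 c.py 3 4
```

```text
3
['top'] [83] [193]
arm [0.9398] 0.572
['side'] [218] [284]
arm [0.9459] 0.312
['top', 'side'] [83, 218] [193, 284]
arm [0.9512] 0.888
4
['top'] [168] [193]
arm [0.941] 0.342
[463] [570]
bar [0.9488] 0.189
bar+off [ 0.9419  0.9828 -0.2222] 0.185
['side'] [163] [284]
arm [0.9638] 0.489
[344] [372]
bar [0.9487] 0.117
bar+off [0.9445 0.6194 1.9874] 0.108
['top', 'side'] [168, 163] [193, 284]
arm [0.9622] 0.839
[463, 344] [570, 372]
bar [0.9475] 0.308
bar+off [0.9468 0.2491 0.2214] 0.302
```

```bash
cat >> c.py <<'E'
from scipy.optimize import minimize_scalar
def line(c,k,w):
    load(k); m=clean(win(rl(*H[c]),w)); y,x=np.nonzero(m); q=np.c_[x,y].astype(np.float32)
    l=cv2.fitLine(q,cv2.DIST_HUBER,0,.01,.01).ravel(); t=(q-l[2:])@l[:2]; return l,l[2:]+t.min()*l[:2],l[2:]+t.max()*l[:2]
for c,k,w in(("side",0,(275,168,316,202)),("side",3,(275,168,316,202)),("top",4,(255,210,281,258))):
    l,e0,e1=line(c,k,w); print(c,k,"dir",np.arctan(l[1]/l[0]),"ends",e0,e1)
    for a in(.9,.95,1.):
        u=proj(M[c],turn(np.array([[-126,102,0],[-20,102,0.]]),a)); d=u[1]-u[0]; n=np.array([-l[1],l[0]])
        print(a,np.arctan(d[1]/d[0]),u[0],"perp offs",(u-l[2:])@n)
E
python3 c.py
```

```text
side 0 dir 0.6429349 ends [282.0612 173.5834] [315.0345 198.2842]
0.9 0.5870315678215012 [280.741  176.2737] perp offs [2.9447 0.9372]
0.95 0.6616537225771628 [283.0048 174.0568] perp offs [-0.1869  0.4771]
1.0 0.7381908628522088 [285.3638 171.905 ] perp offs [-3.3234  0.0171]
side 3 dir 0.6443252 ends [282.5544 173.931 ] [315.0149 198.3181]
0.9 0.5870315678215012 [280.741  176.2737] perp offs [2.9623 0.9049]
0.95 0.6616537225771628 [283.0048 174.0568] perp offs [-0.17    0.4447]
1.0 0.7381908628522088 [285.3638 171.905 ] perp offs [-3.3072 -0.0154]
top 4 dir -1.313592 ends [263.7498 252.9342] [275.1047 209.7645]
0.9 -1.324272202821038 [263.6944 253.7079] perp offs [ 0.1432 -0.2406]
0.95 -1.3049739193453649 [263.6771 250.6863] perp offs [-0.6422 -0.3538]
1.0 -1.2823065849175928 [263.6885 247.5342] perp offs [-1.4329 -0.467 ]
```

```bash
python3 - <<'E'
from h import *
print(order.close_job())
E
```

```text
the job is handed in; nothing more can be done
None
```

The job is handed in at about 41 s of the 72 s allowed: vice_1 stuck and lies flat in the red tray, vice_2 lies jaw-home on the copper plate, and the screen stands at about 0.948 rad against about 0.942 for the red arm (camera estimates); I saw no sign of bystanders being disturbed.

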